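Fit up a small frame for tack welding

ROBOT

A 6-joint arm with a two-finger parallel gripper is mounted at the origin on the work surface. World frame = base frame: x ahead of the robot, y to its left, z up, the work surface at z = 0. Lengths are in mm, angles in rad, forces in N, time in s.
With the tool pointing down it reaches from about 275 to 975 mm from the base axis. Payload 8.4 kg.
Tool frame: the origin (TCP) lies on the centre line of the jaws, within the pads' length; the fingertips stand 17 mm ahead of it and the grasp point (between the pads) lies 2 mm behind it; z points along the fingers, y is the direction in which the jaws open and shut (so a half turn about z gives the same grasp; the last joint's range is limited). The gripper opens to 92 mm and grips with 3 to 60 N. Pads are 20 mm wide; open, the fingers measure 128 mm over their backs; the gripper's body (75 mm by 189 mm) begins 69 mm behind the grasp point.
Start: joints at [1.118, 0.353, 1.633, -0, 1.155, -0.002], TCP at [272.303, 562.565, 231.583] pointing down, gripper open.
Joint ranges: [-2.63, 2.63], [-0.92, 2.1], [0.06, 2.66], [-1.3, 4.44], [0, 2.69], [-3.02, 3.02]. Speed limits (rad/s): [2.22, 2.22, 2.79, 3.14, 3.14, 3.14].

INTERFACE

Orientations are given as a unit quaternion [x, y, z, w].
In Python, from cell import arm, capture, finish_job gives the robot as it stands. The module is installed in compiled form; this text tells all that it offers.
- The arm moves only by the shell command python3 -m jog 'ROWS' [OPENING] [FORCE]. ROWS is JSON, a list of rows, each a list of 2 entries, a list of its own where there are three numbers: the shift along the world's x, y, z in m, then the turn about the world's z in degrees. A call has 1 to 5 rows; each row is the pose to reach, as a shift and turn from the pose measured when the call began; what a row does not reach only later rows make up. A row lasts 1/12 s, in which the tool goes at most 41.7 mm and 7.16 degrees, less where a joint would pass 70% of its speed; a pose out of reach is approached as far as the arm can. A call with a gripper value outside its range is refused whole. OPENING is the finger opening in m, from 0 to 0.0919, set as the call begins (- or left out, the last holds). The fingers move at their own pace and stop on an object; FORCE is the grip in N (left out, the last holds). Time passes only in rows, so rows that repeat a pose let the fingers close. It gives the time, the measured TCP pose, the force and the opening at its end, in the units of the state.
- arm.get_obs(): the state, without advancing time (a new reading comes with each control period).
- capture(name): name is "scene" or "top" or "wrist"; returns a dict with "pixels" (420x560x3 uint8, red, green, blue), "z_map" (420x560 float32, mm along the optical axis (not along the pixel's ray), 0 where there is no reading), "fx", "fy", "cx", "cy" (pixels), "origin" and "attitude" of the camera in the world. Camera axes: x right, y down, z forward; pixel columns grow to the right and rows downward; lengths in mm; the calibration is good to about 2 mm. The wrist camera is an equidistant fisheye: a pixel r from the principal point sees the ray r / f radians off the axis. A picture is of the moment at which its call begins.
- finish_job(): hands the job in, once; it reports no verdict.
The state is a dict: "t": time; "joint_positions": joint angles; "joint_vel": joint speeds; "joint_efforts": joint torques, N m; "tool_pos": TCP position; "tcp_rot": TCP orientation; "ft_force": force on the tool from outside, world axes, zero at the start; "moment": the same for the moment, N m; "opening": opening from 0.0 (shut) to 1.0 (fully open).
Only numpy, scipy, OpenCV 4.12 (cv2) and the standard library are available. Lean on these libraries where they do the work, as an engineer would, in place of code of your own. Each camera call takes 0.05 s, during which the arm holds its last target. There are 200 camera calls.

TASK

Fit up the little frame for tacking: stand the round tube post upright in the middle of the round base plate and the square tube post in the middle of the square base plate with its sides parallel to the plate's, lay the long flat bar level and centred across the tops of both posts, and set the hex nut upright on the middle of the bar, between the posts. Leave the short bar offcut, the welding magnet and the brush where they lie.

Things in the scene. Friction and masses are not known exactly. Their poses are not given: they have to be found in the camera images.
- round_plate: Fixed target: dark steel disc lying flat on the bench, 84 mm diameter, 8 mm thick. Origin: centre of its underside, on the bench; its top is 8 mm above the origin; z up.
- square_plate: Fixed target: dark steel square plate lying flat on the bench, 80 x 80 x 8 mm, sides along its x and y. Origin: centre of its underside, on the bench; its top is 8 mm above the origin; z up. Its centre is 120 to 140 mm from the round plate's centre, on either side.
- round_post: Loose light grey round metal tube, standing upright on the bench, 42 mm outside diameter, wall 4 mm, 60 mm tall, about 0.2 kg, open at both ends (a ring seen from above). Origin: centre of its underside; z up along the tube.
- square_post: Loose light grey square metal tube, standing upright on the bench, 40 x 40 mm outside, wall 4 mm, 60 mm tall, about 0.25 kg, open at both ends (a square frame seen from above). Origin: centre of its underside; z up along the tube, x and y square to its sides.
- long_bar: Loose dark flat steel bar lying on the bench, 210 mm long (x), 30 mm wide (y), 10 mm thick (z), about 0.5 kg; the longer of the two bars. Origin: centre of its underside.
- hex_nut: Loose long hexagon nut standing on the bench, plain light grey metal, 30 mm across flats, 34.6 mm across corners, 30 mm tall, about 0.13 kg, a dark bore shows on top. Origin: centre of its underside; z up along the bore; its x points square to a flat, as do the directions every 60 degrees from it.
- short_bar: Bystander, leave alone: loose short offcut of the same flat bar, 110 x 30 x 10 mm (x, y, z). Origin: centre of its underside.
- magnet: Bystander, leave alone: red triangular welding magnet lying flat, about 90 x 90 mm, 16 mm thick. Origin: middle of its underside.
- brush: Bystander, leave alone: loose flat bristle brush with a wooden handle lying on the bench beyond the work. Origin: near its middle, underside; long axis x.
Not all that is in view belongs to the job. Leave any purple look-alike of the hex_nut alone.

How it is judged (in metres and radians):
At the end, for the whole second after the job is handed in: Each post upright on its own plate within 10 mm of its centre (square one parallel within 10 degrees); long bar level on both post tops, post axes within 14 mm of its centre line and 86 mm of its middle; nut upright on the bar within 12 mm of its middle; all released and at rest (horizontal distance between round_post and round_plate below 0.01 m and horizontal distance between square_post and square_plate below 0.01 m and height (world z) of round_post between 0.004 and 0.012 m and height (world z) of square_post between 0.004 and 0.012 m and height (world z) of long_bar between 0.064 and 0.072 m and height (world z) of hex_nut between 0.074 and 0.082 m and (angle between the x axis of square_post and the x axis of square_plate, either way round below 0.17 rad or angle between the x axis of square_post and the y axis of square_plate, either way round below 0.17 rad) and y of round_post in the frame of long_bar between -0.014 and 0.014 m and x of round_post in the frame of long_bar between -0.086 and 0.086 m and y of square_post in the frame of long_bar between -0.014 and 0.014 m and x of square_post in the frame of long_bar between -0.086 and 0.086 m and horizontal distance between hex_nut and long_bar below 0.012 m and angle between each of round_post, square_post, long_bar, hex_nut's own z axis and vertical below 0.08 rad and linear speed of each of round_post, square_post, long_bar, hex_nut below 0.02 m/s and angular speed of each of round_post, square_post, long_bar, hex_nut below 0.2 rad/s); the robot touches nothing.
It fails at once if a bystander (short bar, magnet or brush) is moved more than 20 mm (distance of any of short_bar, magnet, brush from where it was at the start of the episode above 0.02 m).
It also fails if it takes over 99 s, if anything falls off the work surface, if the arm or the gripper's body presses on something with over 40 N, if the wrist force passes 120 N, or if a joint passes its speed limit or range.

## Working session

There is one attempt and no reset: what is moved stays moved. The work goes in short steps, Python scripts to look and compute and a shell command to move; the robot and the scene stay as the last step left them, time stands still between calls to the robot, and variables do not carry over. Pictures are saved under pics/ and viewed, about 12 in all and at most 16, crops included, and the job is handed in when it is done.

```bash
mkdir -p pics; ls; cat > h.py <<'E'
import numpy as np, cv2
from cell import arm, capture, finish_job
from scipy.spatial.transform import Rotation as R
def rot(a):
    a=np.array(a,float)
    return a if a.shape==(3,3) else R.from_quat(a).as_matrix()
def snap(n,name):
    c=capture(n); cv2.imwrite(f'pics/{name}.png',c['pixels'][:,:,::-1]); np.save(f'pics/{name}.npy',c,allow_pickle=True); return c
def load(name): return np.load(f'pics/{name}.npy',allow_pickle=True).item()
def ray(c,u,v,fish=False):
    x=(np.asarray(u,float)-c['cx'])/c['fx'];y=(np.asarray(v,float)-c['cy'])/c['fy']
    if fish:
        th=np.hypot(x,y);s=np.where(th>1e-9,np.sin(th)/np.maximum(th,1e-9),1)
        d=np.stack([x*s,y*s,np.cos(th)],-1)
    else: d=np.stack([x,y,np.ones_like(x)],-1)
    return d@rot(c['attitude']).T
def onplane(c,u,v,z,fish=False):
    d=ray(c,u,v,fish);o=np.array(c['origin'],float)
    return o+d*((z-o[2])/d[...,2])[...,None]
def cloud(c):
    v,u=np.mgrid[:c['z_map'].shape[0],:c['z_map'].shape[1]]
    x=(u-c['cx'])/c['fx'];y=(v-c['cy'])/c['fy']
    z=c['z_map'];d=np.stack([x*z,y*z,z],-1)
    return d@rot(c['attitude']).T+np.array(c['origin'],float)
E
python3 - <<'E'
from h import *
for n in('top','scene'):
    c=snap(n,n+'0');print(n,c['fx'],c['cx'],c['cy'],c['origin'],c['attitude'])
print(arm.get_obs())
E
```

```text
pics
top 468.6184167298596 274.91443952887926 205.51185414457393 [ 493.46231162  -50.46966042 1423.66964661] [-0.69889797  0.71383689 -0.02269456  0.03825538]
scene 485.44618647241657 283.7106037615474 208.2117228231677 [1182.3039924  -761.05636982  683.56839044] [ 0.83285416  0.31437415 -0.15292268 -0.42911244]
{'t': 0.1, 'joint_positions': array([ 1.11761515e+00,  3.53592501e-01,  1.63404039e+00,  2.34046110e-05,
        1.15521803e+00, -2.40404251e-03]), 'joint_vel': array([-5.17857758e-05, -1.93824794e-03,  4.37341824e-04, -4.16081737e-04,
        3.18800120e-04, -3.04840423e-04]), 'joint_efforts': array([-5.85811540e-04, -5.94905376e+01, -3.34937131e+01,  6.98955590e-02,
        1.84482371e-02, -7.10986887e-05]), 'tool_pos': array([272.10140688, 562.19020507, 230.93854857]), 'tcp_rot': array([ 2.23489687e-01,  9.74706091e-01, -6.10467987e-04, -1.52503435e-04]), 'ft_force': array([ 0.33168264, -0.27728911,  0.07360724]), 'moment': array([-0.02789064,  0.01607464,  0.00443108]), 'opening': 0.9995046232751142}
```

View pics/top0.png

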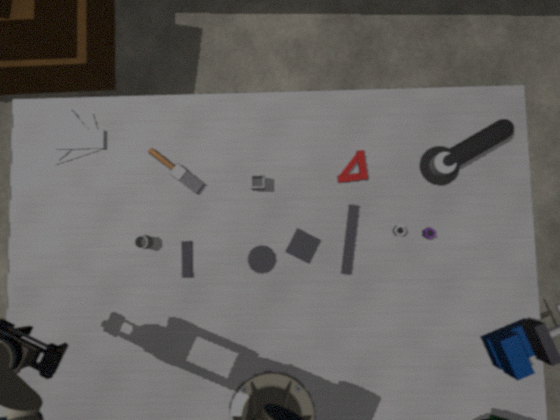

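View pics/scene0.png

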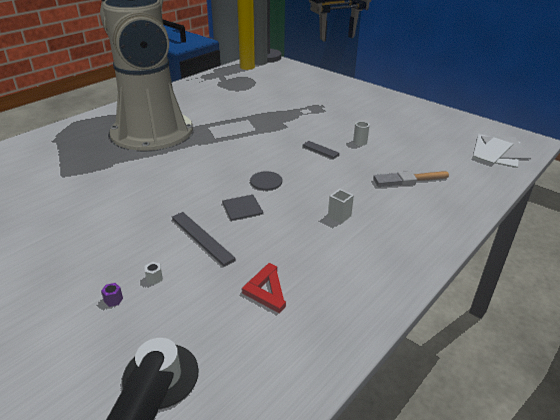

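The top view shows these candidates:
- **Round post:** ring at (147,242). Nothing else is round and tall.
- **Square post:** (260,183).
- **Bars:** long bar at (350,240), short offcut at (188,259).
- **Nut:** grey at (400,231), purple look-alike at (429,233). I choose the grey one.
- **Plates:** round at (262,259), square at (303,246).
- **Bystanders:** magnet (353,168), brush (178,172).

The scene view agrees: posts at (361,133) and (341,206), grey nut at (153,272), purple nut at (112,294).

```bash
python3 - <<'E'
from h import *
c=load('top0');g=cv2.cvtColor(c['pixels'],cv2.COLOR_RGB2GRAY);P=cloud(c)
for n,(u,v) in dict(rp=(147,242),sp=(262,183),nut=(400,231),bar=(350,240),short=(188,259),disc=(262,259),sq=(303,246),bench=(230,240)).items():
    w=P[v-12:v+13,u-14:u+15].reshape(-1,3); print(n,'max z',np.percentile(w[:,2],[50,90,97]).round(1), 'grey',g[v,u])
dark=(g<105).astype(np.uint8)
for n,(x,y,w,h),z in [('disc',(240,238,44,42),8),('sq',(282,224,42,45),8),('bar',(334,198,32,82),10),('short',(176,233,24,50),10)]:
    m=np.zeros_like(dark);m[y:y+h,x:x+w]=dark[y:y+h,x:x+w]
    cs,_=cv2.findContours(m,0,1);k=max(cs,key=cv2.contourArea).reshape(-1,2)
    p=onplane(c,k[:,0],k[:,1],z)[:,:2].astype(np.float32)
    print(n,cv2.minAreaRect(p),cv2.minEnclosingCircle(p))
for n,(x,y,w,h),zl,z in [('rp',(130,228,40,28),45,60),('sp',(245,170,35,30),45,60),('nut',(388,220,24,24),20,30),('magnet',(333,145,40,45),9,16),('brush',(145,145,65,50),5,10)]:
    m=np.zeros_like(dark);m[y:y+h,x:x+w]=P[y:y+h,x:x+w,2]>zl
    cs,_=cv2.findContours(m,0,1);k=max(cs,key=cv2.contourArea).reshape(-1,2)
    p=onplane(c,k[:,0],k[:,1],z)[:,:2].astype(np.float32)
    print(n,cv2.minAreaRect(p),cv2.minEnclosingCircle(p))
im=cv2.imread('pics/top0.png')
a=cv2.resize(im[195:285,330:450],(600,450),interpolation=cv2.INTER_CUBIC)
cv2.imwrite('pics/crop1.png',a)
E
```

```text
rp max z [ 2.4 52.  61.3] grey 91
sp max z [ 1.6 56.9 62.5] grey 99
nut max z [ 1.  28.5 33.5] grey 43
bar max z [ 2.5 11.6 14.1] grey 62
short max z [ 3.2 12.6 15. ] grey 62
disc max z [ 7.8 12.  14.2] grey 64
sq max z [ 7.8 11.9 13.6] grey 60
bench max z [0.6 4.6 6.5] grey 123
disc ((455.9346008300781, 22.76492691040039), (84.83531951904297, 85.35739135742188), 12.83165454864502) ((455.9278259277344, 22.6567325592041), 44.144657135009766)
sq ((493.0025939941406, -102.45304107666016), (83.86589050292969, 83.48973083496094), 60.9803466796875) ((493.8451843261719, -101.50833129882812), 55.6587028503418)
bar ((510.45379638671875, -243.91726684570312), (37.605655670166016, 211.9285888671875), 81.18730163574219) ((510.9292907714844, -240.849853515625), 105.98859405517578)
short ((460.3563537597656, 246.0570526123047), (39.205047607421875, 108.34012603759766), 89.8358154296875) ((460.3563232421875, 246.048828125), 56.64886474609375)
rp ((514.8526000976562, 371.8194274902344), (41.545040130615234, 37.87411880493164), 88.85057067871094) ((514.7160034179688, 372.60272216796875), 22.507308959960938)
sp ((685.1674194335938, 31.0426082611084), (38.27354431152344, 41.60871505737305), 88.96998596191406) ((685.2479858398438, 29.689117431640625), 27.137531280517578)
nut ((532.5551147460938, -385.4198913574219), (30.69856071472168, 32.2037239074707), 54.418785095214844) ((533.5465087890625, -386.1353759765625), 17.625085830688477)
magnet ((732.0137939453125, -250.4468536376953), (92.87969970703125, 91.20336151123047), 6.317182540893555) ((728.9968872070312, -251.91513061523438), 60.8740234375)
brush ((734.0982666015625, 286.9492492675781), (202.24447631835938, 44.98228454589844), 53.32332229614258) ((736.2536010742188, 285.23712158203125), 101.21013641357422)
```

View pics/crop1.png

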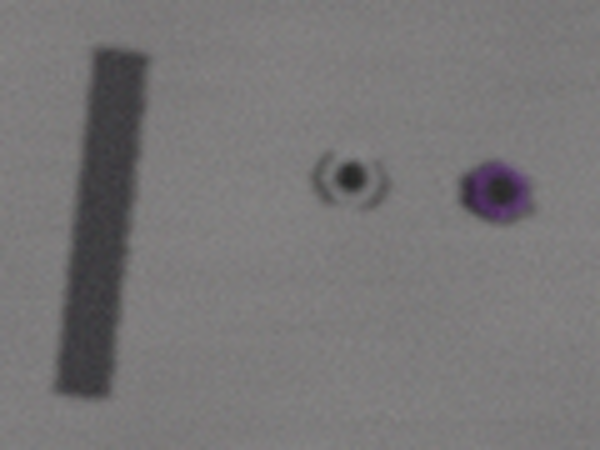

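The crop shows the dark long bar, the plain grey nut at (350,180) and the purple look-alike at (500,192). The measured sizes match: disc 84 mm, bar 212 mm, plate spacing 130 mm, nut top 30 mm, posts 60 mm. Next I go over the round post.

```bash
python3 -m jog '[[[0.242,-0.19,0],0],[[0.242,-0.19,0],0],[[0.242,-0.19,0],0],[[0.242,-0.19,0],0],[[0.242,-0.19,0],0]]' 0.0919 25; python3 -m jog '[[[0.1,-0.07,0],0],[[0.1,-0.07,0],0],[[0.1,-0.07,0],0],[[0.1,-0.07,0],0]]'; python3 - <<'E'
from h import *
c=snap('wrist','w1');print(c['fx'],c['cx'],c['cy'],c['origin'],rot(c['attitude']).round(3));o=arm.get_obs();print(o['tool_pos'],o['tcp_rot'],rot(o['tcp_rot'])[:,1])
E
```

```text
t: 0.52
tool_pos: [437.0, 432.2, 230.9]
tcp_rot: [0.223, 0.975, -0.001, -0.0]
ft_force: [1.1, 0.4, 0.4]
opening: 0.994
t: 0.85
tool_pos: [542.0, 357.9, 230.5]
tcp_rot: [0.225, 0.974, -0.001, 0.001]
ft_force: [-1.2, -0.6, -0.4]
opening: 0.998
325.19226210127806 282.2222574166027 208.81235183730993 [479.80203367 387.30658502 384.23370666] [[ 0.44   0.87   0.222]
 [ 0.898 -0.426 -0.111]
 [-0.002  0.248 -0.969]]
[539.46971669 359.70070693 230.3009778 ] [ 2.25351572e-01  9.74276825e-01 -1.14168950e-03 -1.81147266e-04] [ 0.43910921  0.89843073 -0.00230629]
```

View pics/w1.png

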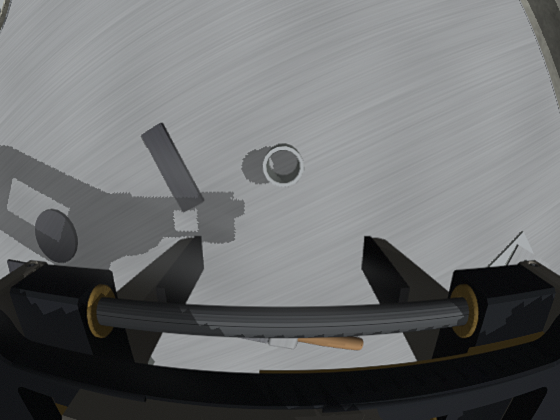

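The wrist view shows the round post's ring at (283,165), clear of the short bar at (172,165). Next I measure it and check the fisheye model.

```bash
cat >> h.py <<'E'
def fcloud(c):
    v,u=np.mgrid[:420,:560];Rm=rot(c['attitude']);d=ray(c,u,v,True);zc=d@Rm[:,2]
    return np.array(c['origin'],float)+d*(c['z_map']/np.maximum(zc,.05))[...,None]
def top(c,box,zl,zh,z,fish=True,mask=None):
    """outline of what lies between heights zl and zh inside box x,y,w,h, cast on plane z"""
    x,y,w,h=box;P=(fcloud if fish else cloud)(c);m=np.zeros((420,560),np.uint8)
    s=P[y:y+h,x:x+w,2];m[y:y+h,x:x+w]=(s>zl)&(s<zh)
    if mask is not None:m&=mask.astype(np.uint8)
    cs,_=cv2.findContours(m,0,1);k=max(cs,key=cv2.contourArea).reshape(-1,2)
    p=onplane(c,k[:,0],k[:,1],z,fish)[:,:2].astype(np.float32)
    r=cv2.minAreaRect(p);e=cv2.minEnclosingCircle(p)
    print('rect',np.round(r[0],1),np.round(r[1],1),round(r[2],1),'circ',np.round(e[0],1),round(e[1],1),'bbox',cv2.boundingRect(k),'n',len(k))
    return p
E
python3 - <<'E'
from h import *
c=load('w1');P=fcloud(c)
print(P[165,265:302,2].round(0),P[100,280])
top(c,(240,130,80,70),52,70,60)
g=cv2.cvtColor(c['pixels'],cv2.COLOR_RGB2GRAY)
b=(g>195);print(g[165,255:310]); top(c,(255,138,55,55),-20,90,60,True,b)
E
```

```text
[61. 60. 44. 25.  5.  1. -0. -0.  1.  1.  0.  2.  0.  1.  1.  2.  1.  0.
 -0.  0.  2.  2.  1.  1.  0.  2.  0.  1.  2.  2.  1.  1.  7. 19. 44. 61.
 62.] [4.49356045e+02 3.98471893e+02 2.83455920e-01]
rect [514.8 370.3] [40.2 40.5] 63.9 circ [514.6 370.2] 20.9 bbox (263, 146, 41, 41) n 114
[ 96  96  94  95  94  94  91 101 173 174 165 108  81  88 114 143 157 146
  97  92  94  95  96  98  97  98  98  98  98  96  96  95  95  96  96  98
  98  97  98  98  97  83  57  54  91 147 172 171 162 159 161 160 159 157
 156]Traceback (most recent call last):
  File "<stdin>", line 6, in <module>
  File "h.py", line 33, in top
    cs,_=cv2.findContours(m,0,1);k=max(cs,key=cv2.contourArea).reshape(-1,2)
                                   ~~~^^^^^^^^^^^^^^^^^^^^^^^^
ValueError: max() iterable argument is empty
```

Post centre is (514.7, 370.2) from the wrist and (514.8, 372) from the top camera, which agree. Descending to it.

```bash
python3 -m jog '[[[-0.025,0.0105,-0.03],0],[[-0.025,0.0105,-0.07],0],[[-0.025,0.0105,-0.11],0],[[-0.025,0.0105,-0.11],0]]'; python3 -m jog '[[[0,0,-0.03],0],[[0,0,-0.06],0],[[0,0,-0.08],0],[[0,0,-0.08],0]]'
```

```text
t: 1.23
tool_pos: [509.0, 368.0, 113.0]
tcp_rot: [0.225, 0.974, -0.006, -0.004]
ft_force: [-1.4, -0.3, -0.5]
opening: 1.001
t: 1.57
tool_pos: [506.7, 367.4, 30.6]
tcp_rot: [0.225, 0.974, -0.008, -0.006]
ft_force: [-0.8, -1.8, 0.3]
opening: 1.004
```

```bash
python3 -m jog '[[[0.008,0.003,0.008],0],[[0.008,0.003,0.008],0],[[0.008,0.003,0.008],0],[[0.008,0.003,0.008],0]]'; python3 -c "
from h import *
capture('wrist');o=arm.get_obs();print(o['tool_pos'],o['tcp_rot'],o['ft_force'],o['joint_vel'].round(4))"
```

```text
t: 1.9
tool_pos: [515.9, 371.3, 40.8]
tcp_rot: [0.225, 0.974, -0.006, -0.005]
ft_force: [0.6, -0.3, -0.7]
opening: 1.0
[515.44648603 370.99918761  40.32560314] [ 0.22451622  0.97443262 -0.00668656 -0.00536929] [ 0.50181298  0.31479298 -0.49374844] [-0.0008  0.0106  0.012   0.0003 -0.0068 -0.    ]
```

```bash
python3 -m jog '[[[0,0,0],0],[[0,0,0],0],[[0,0,0],0],[[0,0,0],0],[[0,0,0],0]]' 0.03 25;  python3 -m jog '[[[0,0,0.02],0],[[0,0,0.06],0],[[0,0,0.09],0],[[0,0,0.09],0],[[0,0,0.09],0]]'
```

```text
t: 2.37
tool_pos: [515.4, 370.9, 40.3]
tcp_rot: [0.225, 0.974, -0.007, -0.005]
ft_force: [0.1, -0.2, -0.2]
opening: 0.658
t: 2.78
tool_pos: [516.4, 371.7, 132.2]
tcp_rot: [0.225, 0.974, -0.005, -0.004]
ft_force: [-0.3, 0.6, -0.3]
opening: 0.331
```

The fingers were still closing when the lift began, so the grasp missed. I'll look before doing anything else.

```bash
python3 -m jog '[[[0,0,0.04],0],[[0,0,0.08],0],[[0,0,0.1],0],[[0,0,0.1],0]]' 0.0919; python3 - <<'E'
from h import *
snap('wrist','w2');o=arm.get_obs();print(o['tool_pos'],o['tcp_rot'],o['ft_force'])
E
```

```text
t: 3.12
tool_pos: [518.1, 372.9, 236.0]
tcp_rot: [0.225, 0.974, -0.003, -0.002]
ft_force: [0.5, 0.1, -0.2]
opening: 0.596
[517.05142928 372.14284228 233.28658947] [ 0.22456144  0.97444435 -0.0043827  -0.0033419 ] [-0.62398391  0.47826575  0.08571533]
```

View pics/w2.png

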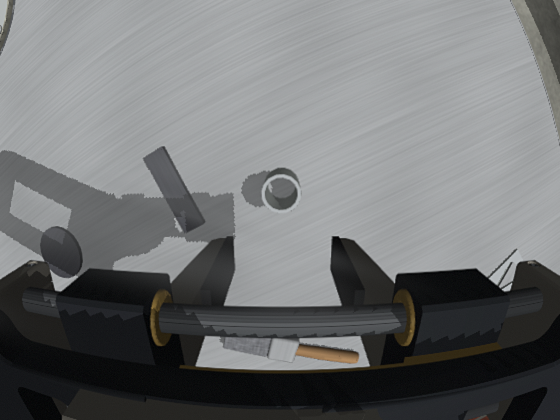

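The post still stands upright, ring at (282,193). Re-measuring its position, then I'll retry with a longer close.

```bash
python3 - <<'E'
from h import *
top(load('w2'),(245,160,75,65),50,70,60)
E
python3 -m jog '[[[-0.002,-0.002,-0.03],0],[[-0.002,-0.002,-0.06],0],[[-0.002,-0.002,-0.09],0],[[-0.002,-0.002,-0.1],0],[[-0.002,-0.002,-0.1],0]]' 0.0919; python3 -m jog '[[[0,0,0],0],[[0,0,0],0]]'
```

```text
rect [513.6 370.3] [40.4 42.2] 64.6 circ [513.8 370.5] 21.4 bbox (261, 172, 40, 41) n 112
t: 3.58
tool_pos: [512.4, 368.2, 128.4]
tcp_rot: [0.225, 0.974, -0.008, -0.006]
ft_force: [-0.2, -0.0, 0.2]
opening: 0.99
t: 3.75
tool_pos: [512.2, 368.1, 128.4]
tcp_rot: [0.225, 0.974, -0.008, -0.006]
ft_force: [0.4, -0.2, 0.2]
opening: 1.0
```

```bash
python3 -m jog '[[[0.002,0.002,-0.03],0],[[0.003,0.003,-0.06],0],[[0.003,0.003,-0.09],0],[[0.003,0.003,-0.09],0],[[0.003,0.003,-0.09],0]]'; python3 -m jog '[[[0,0,0],0],[[0,0,0],0],[[0,0,0],0],[[0,0,0],0],[[0,0,0],0]]' 0.03 25;python3 -m jog '[[[0,0,0],0],[[0,0,0],0],[[0,0,0],0],[[0,0,0],0],[[0,0,0],0]]'
```

```text
t: 4.17
tool_pos: [515.0, 370.9, 38.6]
tcp_rot: [0.225, 0.974, -0.009, -0.007]
ft_force: [0.1, -0.4, 0.2]
opening: 1.003
t: 4.58
tool_pos: [515.4, 371.2, 39.6]
tcp_rot: [0.225, 0.974, -0.008, -0.006]
ft_force: [-0.1, -0.7, -0.2]
opening: 0.661
t: 5.0
tool_pos: [515.5, 371.3, 39.9]
tcp_rot: [0.225, 0.974, -0.008, -0.006]
ft_force: [-0.8, -0.6, 3.0]
opening: 0.45
```

```bash
python3 -m jog '[[[0,0,0],0],[[0,0,0],0],[[0,0,0.02],0],[[0,0,0.06],0],[[0,0,0.09],0]]'; python3 -m jog '[[[-0.01,-0.04,0.01],0],[[-0.02,-0.08,0.01],0],[[-0.03,-0.12,0.01],0],[[-0.035,-0.16,0.01],0],[[-0.035,-0.17,0.01],0]]'; python3 -m jog '[[[0,-0.03,0],0],[[0,-0.07,0],0],[[0,-0.09,0],0],[[0,-0.1,0],0],[[0,-0.1,0],0]]'; python3 - <<'E'
from h import *
snap('wrist','w3');o=arm.get_obs();print(o['tool_pos'],o['tcp_rot'],o['ft_force'],o['opening'])
E
```

```text
t: 5.42
tool_pos: [514.9, 370.9, 130.4]
tcp_rot: [0.225, 0.974, -0.009, -0.007]
ft_force: [1.7, 0.9, -2.6]
opening: 0.454
t: 5.83
tool_pos: [477.0, 196.0, 139.6]
tcp_rot: [0.225, 0.974, -0.01, -0.008]
ft_force: [-0.1, -0.0, -2.9]
opening: 0.45
t: 6.25
tool_pos: [476.9, 94.6, 139.4]
tcp_rot: [0.226, 0.974, -0.011, -0.009]
ft_force: [-0.7, 0.3, -2.6]
opening: 0.449
[477.19862229  95.77128713 139.46820736] [ 0.22594981  0.974047   -0.01029062 -0.00855727] [ 0.43559249  0.65605881 -2.45118321] 0.4533007388076926
```

View pics/w3.png

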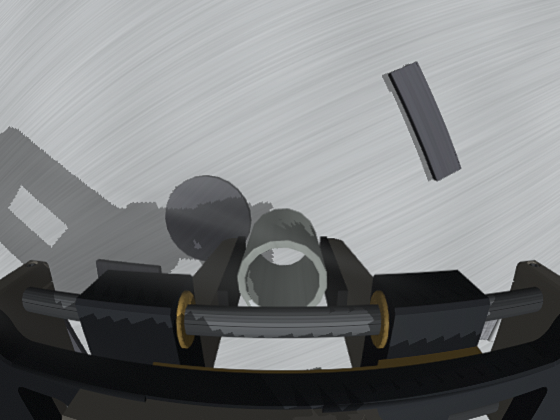

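The post is held (weight about 2.5 N, opening 41 mm). The disc is at (208,215), and the short bar at (425,120) is undisturbed. Measuring the disc and the offset of the post in the grip.

```bash
python3 - <<'E'
from h import *
c=load('w3');P=fcloud(c);print(P[200:225:5,208,2].round(1),P[260,208,2])
g=cv2.cvtColor(c['pixels'],cv2.COLOR_RGB2GRAY);print(g[200:230:8,200])
p=top(c,(155,165,90,80),4.5,13,8)
# circle fit with robust LSQ
from scipy.optimize import least_squares
f=least_squares(lambda q:np.hypot(*(p-q[:2]).T)-q[2],[456,22,42],loss='soft_l1');print('disc',f.x.round(1))
# post top: rim, at height ~ 139+20
top(c,(230,225,105,90),140,175,160)
s=P[225:315,235:335].reshape(-1,3);s=s[(s[:,2]>130)&(s[:,2]<175)];print('post top z',np.percentile(s[:,2],[50,90,98]).round(1))
E
```

```text
[7.8 9.3 9.7 8.7 7.4] 158.92647991068796
[95 76 74 61]
rect [446.3  22.4] [79.1 66.2] 65.4 circ [453.7  20.8] 42.4 bbox (165, 175, 80, 70) n 234
disc [449.9  21.9  37.5]
rect [470.5  96.6] [47.7 40. ] 64.6 circ [475.2  94.3] 27.4 bbox (230, 226, 105, 81) n 378
post top z [153.  161.  168.3]
```

```bash
python3 - <<'E'
from h import *
from scipy.optimize import least_squares
c=load('w3');P=fcloud(c);g=cv2.cvtColor(c['pixels'],cv2.COLOR_RGB2GRAY)
for zl in(4,5):
    m=((cv2.blur(P[...,2].astype(np.float32),(3,3))>zl)&(P[...,2]<14)&(g<115)).astype(np.uint8);m[:,:155]=0;m[:,258:]=0;m[:165]=0;m[270:]=0
    m=cv2.morphologyEx(m,cv2.MORPH_OPEN,np.ones((3,3)))
    cs,_=cv2.findContours(m,0,1);k=max(cs,key=cv2.contourArea).reshape(-1,2)
    p=onplane(c,k[:,0],k[:,1],8,True)[:,:2]
    f=least_squares(lambda q:np.hypot(*(p-q[:2]).T)-42,[456,22],loss='cauchy',f_scale=1.);r=np.abs(f.fun)
    print(zl,cv2.boundingRect(k),'disc',f.x.round(1),'inliers',(r<2).sum(),len(p))
# post rim in the wrist image at z ~161
m=(P[...,2]>152)&(P[...,2]<172);m[:,:240]=0;m[:,326:]=0;m[:238]=0;m[300:]=0
q=P[m];f=least_squares(lambda a:np.hypot(*(q[:,:2]-a[:2]).T)-19,[477,95],loss='cauchy',f_scale=1.);print('post',f.x.round(1),(np.abs(f.fun)<3).sum(),len(q))
E
```

```text
4 (165, 175, 86, 86) disc [455.9  20.9] inliers 199 249
5 (165, 176, 86, 85) disc [456.1  20.9] inliers 196 246
post [475.5  94.3] 1802 1834
```

Disc centre is (456, 21.5), with wrist and top agreeing within 2 mm. The post sits at (−1.6, −1.3) mm from the TCP, so the TCP goes to (457.6, 22.9).

```bash
python3 -m jog '[[[-0.01,-0.035,0],0],[[-0.019,-0.06,0],0],[[-0.0195,-0.073,-0.01],0],[[-0.0195,-0.073,-0.04],0],[[-0.0195,-0.073,-0.05],0]]'; python3 -m jog '[[[0,0,0],0],[[0,0,0],0]]'
```

```text
t: 6.72
tool_pos: [457.0, 23.3, 87.5]
tcp_rot: [0.226, 0.974, -0.01, -0.009]
ft_force: [-1.3, 0.2, -2.5]
opening: 0.452
t: 6.88
tool_pos: [456.6, 24.4, 86.9]
tcp_rot: [0.226, 0.974, -0.011, -0.01]
ft_force: [-0.1, 0.6, -2.2]
opening: 0.45
```

```bash
python3 -m jog '[[[0.002,-0.001,-0.02],0],[[0.002,-0.001,-0.034],0],[[0.002,-0.001,-0.036],0],[[0.002,-0.001,-0.036],0]]'; python3 -m jog '[[[0,0,0],0],[[0,0,0],0]]'
```

```text
t: 7.22
tool_pos: [458.7, 24.0, 51.2]
tcp_rot: [0.225, 0.974, -0.011, -0.011]
ft_force: [0.4, -0.2, -2.1]
opening: 0.454
t: 7.38
tool_pos: [459.5, 24.4, 52.2]
tcp_rot: [0.225, 0.974, -0.01, -0.01]
ft_force: [-0.1, -1.1, -1.9]
opening: 0.453
```

```bash
python3 -m jog '[[[-0.001,-0.001,-0.002],0],[[-0.0015,-0.001,-0.004],0],[[-0.0015,-0.001,-0.005],0],[[-0.0015,-0.001,-0.005],0]]'
```

```text
t: 7.72
tool_pos: [458.3, 23.4, 47.9]
tcp_rot: [0.225, 0.974, -0.01, -0.01]
ft_force: [-2.9, -0.1, 8.3]
opening: 0.453
```

Contact, with the force changing sign to +8 N. Releasing.

```bash
python3 -m jog '[[[0,0,0],0],[[0,0,0],0],[[0,0,0],0],[[0,0,0],0],[[0,0,0],0]]' 0.0919; python3 -m jog '[[[0,0,0],0],[[0,0,0],0],[[0,0,0.03],0],[[0,0,0.065],0],[[0,0,0.1],0]]';  python3 -m jog '[[[0,0,0.04],0],[[0.03,0,0.08],0],[[0.06,0,0.09],0],[[0.1,0,0.1],0],[[0.12,0,0.1],0]]'; python3 -m jog '[[[0,0,0],0],[[0,0,0],0]]'; python3 - <<'E'
from h import *
c=snap('wrist','w4');print(arm.get_obs()['tool_pos'])
E
```

```text
t: 8.13
tool_pos: [458.3, 23.3, 47.9]
tcp_rot: [0.225, 0.974, -0.01, -0.01]
ft_force: [-0.9, 0.2, 0.6]
opening: 0.796
t: 8.55
tool_pos: [457.3, 23.3, 148.4]
tcp_rot: [0.225, 0.974, -0.011, -0.011]
ft_force: [1.0, -0.4, -0.1]
opening: 1.0
t: 8.97
tool_pos: [582.3, 23.4, 251.8]
tcp_rot: [0.225, 0.974, -0.01, -0.007]
ft_force: [-0.9, -0.1, -0.8]
opening: 0.998
t: 9.13
tool_pos: [582.9, 23.3, 251.7]
tcp_rot: [0.225, 0.974, -0.01, -0.007]
ft_force: [0.7, 0.0, 0.3]
opening: 1.001
[581.49766524  23.34470308 251.22819502]
```

View pics/w4.png

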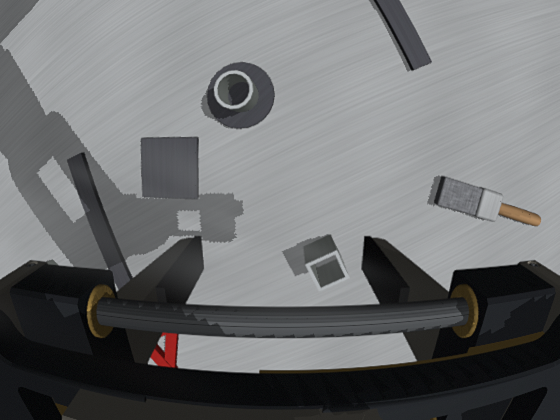

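The round post stands on the disc (ring at (234,89), disc at (240,95)). The square post is at (327,268) and the square plate at (170,167). Measuring all of them from here.

```bash
python3 - <<'E'
from h import *
c=load('w4');P=fcloud(c);g=cv2.cvtColor(c['pixels'],cv2.COLOR_RGB2GRAY)
print('ring');top(c,(205,62,58,56),60,78,68)
print('disc');top(c,(195,55,85,80),4,14,8,True,g<85)
print('sqplate');top(c,(130,128,78,80),-3,14,8,True,g<85)
print('sqpost');p=top(c,(295,235,60,65),53,68,60)
t=arm.get_obs();print(t['tcp_rot'])
E
```

```text
ring
rect [457.8  22.2] [41.4 40.9] 68.5 circ [457.6  22.5] 21.5 bbox (214, 70, 40, 40) n 111
disc
rect [455.7  20.4] [82.5 81.7] 18.0 circ [456.   20.3] 41.7 bbox (207, 62, 67, 67) n 188
sqplate
rect [ 493.8 -103.9] [80.  79.1] 61.3 circ [ 493.  -103.5] 54.6 bbox (141, 137, 58, 61) n 452
sqpost
rect [684.4  25.8] [43.3 41. ] 0.4 circ [684.7  25.3] 28.8 bbox (304, 248, 46, 44) n 119
[ 0.22512833  0.97424475 -0.00986419 -0.00819143]
```

```bash
python3 -m jog '[[[0.03,0,0],7],[[0.05,0,-0.01],14],[[0.06,0,-0.02],20],[[0.06,0,-0.03],25.5],[[0.06,0,-0.03],25.5]]'; python3 -m jog '[[[0,0,0],0],[[0,0,0],0]]'; python3 - <<'E'
from h import *
c=snap('wrist','w5');o=arm.get_obs();Rm=rot(o['tcp_rot']);print(o['tool_pos'],'yaw y',np.degrees(np.arctan2(Rm[1,1],Rm[0,1])),'z',Rm[:,2])
P=fcloud(c);m=((P[...,2]>52)&(P[...,2]<68)).astype(np.uint8)
n,l,s,ce=cv2.connectedComponentsWithStats(m)
for i in range(1,n):
    if s[i,4]>150:print(s[i],P[l==i].mean(0).round(0))
E
```

```text
t: 9.6
tool_pos: [638.8, 23.3, 218.5]
tcp_rot: [0.002, 1.0, -0.012, -0.008]
ft_force: [-0.8, -0.5, 0.3]
opening: 1.002
t: 9.77
tool_pos: [637.2, 23.3, 218.4]
tcp_rot: [0.004, 1.0, -0.012, -0.009]
ft_force: [0.1, -0.1, 0.4]
opening: 0.999
[637.83040822  23.34823658 218.87984502] yaw y 89.60143046790051 z [-0.01746011 -0.02304801 -0.99958188]
[263   0  41  24 253] [445.  21.  61.]
[264  23  43  20 201] [474.  23.  61.]
[270 227  40  40 718] [685.  26.  60.]
```

```bash
python3 - <<'E'
from h import *
c=load('w5');p=top(c,(262,220,56,55),50,70,60)
r=cv2.minAreaRect(p);print(cv2.boxPoints(r).round(0).tolist())
E
```

```text
rect [684.1  25.6] [43.8 39.5] 0.5 circ [684.6  25.5] 28.9 bbox (270, 226, 40, 41) n 153
[[662.0, 45.0], [662.0, 6.0], [706.0, 6.0], [706.0, 46.0]]
```

The square post is at (684.3, 25.7) with its sides along x and y, from two wrist views. The top camera reads 4 mm more in y, which is within the jaw clearance. Descending.

```bash
python3 -m jog '[[[0.03,0.001,-0.02],0],[[0.047,0.002,-0.05],0],[[0.047,0.002,-0.085],0],[[0.047,0.002,-0.1],0],[[0.047,0.002,-0.1],0]]'; python3 -m jog '[[[0,0,0],0],[[0,0,0],0]]'
```

```text
t: 10.23
tool_pos: [682.1, 25.3, 115.1]
tcp_rot: [0.004, 1.0, -0.012, -0.012]
ft_force: [-1.2, -0.4, 0.4]
opening: 0.998
t: 10.4
tool_pos: [682.3, 25.3, 116.4]
tcp_rot: [0.005, 1.0, -0.012, -0.011]
ft_force: [0.2, 0.1, -0.1]
opening: 1.005
```

```bash
python3 -m jog '[[[0,0,-0.03],0],[[0,0,-0.06],0],[[0,0,-0.078],0],[[0,0,-0.078],0],[[0,0,-0.078],0]]'; python3 -m jog '[[[0,0,0],0],[[0,0,0],0]]'
```

```text
t: 10.82
tool_pos: [682.7, 25.3, 39.6]
tcp_rot: [0.005, 1.0, -0.012, -0.011]
ft_force: [0.2, 0.2, 0.1]
opening: 0.998
t: 10.98
tool_pos: [684.5, 25.4, 42.4]
tcp_rot: [0.005, 1.0, -0.012, -0.009]
ft_force: [-0.1, 0.2, 0.4]
opening: 1.0
```

Aligned on the post, so closing for about a second and then lifting.

```bash
python3 -m jog '[[[0,0,-0.002],0],[[0,0,-0.002],0],[[0,0,-0.002],0],[[0,0,-0.002],0],[[0,0,-0.002],0]]' 0.03 25;python3 -m jog '[[[0,0,0],0],[[0,0,0],0],[[0,0,0],0],[[0,0,0],0],[[0,0,0],0]]';python3 -m jog '[[[0,0,0],0],[[0,0,0],0],[[0,0,0],0]]'; python3 -m jog '[[[0,0,0.03],0],[[0,0,0.06],0],[[0,0,0.09],0],[[0,0,0.1],0],[[0,0,0.1],0]]'
```

```text
t: 11.4
tool_pos: [684.5, 25.3, 40.5]
tcp_rot: [0.005, 1.0, -0.012, -0.009]
ft_force: [-0.2, 0.0, 0.5]
opening: 0.662
t: 11.82
tool_pos: [684.5, 25.5, 40.5]
tcp_rot: [0.005, 1.0, -0.011, -0.009]
ft_force: [-0.4, 1.0, -0.0]
opening: 0.439
t: 12.07
tool_pos: [684.5, 25.5, 40.4]
tcp_rot: [0.005, 1.0, -0.011, -0.009]
ft_force: [-1.3, 1.2, -0.1]
opening: 0.439
t: 12.48
tool_pos: [686.2, 25.5, 143.1]
tcp_rot: [0.005, 1.0, -0.011, -0.007]
ft_force: [-0.2, -0.4, -2.3]
opening: 0.435
```

```bash
python3 -m jog '[[[-0.03,-0.02,0],-6],[[-0.06,-0.04,0],-12],[[-0.09,-0.06,0],-18],[[-0.12,-0.08,0],-24],[[-0.14,-0.09,0],-28]]'; python3 -m jog '[[[-0.01,-0.01,0],0],[[-0.03,-0.015,0],0],[[-0.03,-0.015,0],0],[[-0.03,-0.015,0],0]]'; python3 - <<'E'
from h import *
c=snap('wrist','w6');o=arm.get_obs();Rm=rot(o['tcp_rot']);print(o['tool_pos'],'yaw y',np.degrees(np.arctan2(Rm[1,1],Rm[0,1])),'z',Rm[:,2],o['opening'])
E
```

```text
t: 12.9
tool_pos: [541.7, -65.8, 140.6]
tcp_rot: [0.25, 0.968, -0.01, -0.012]
ft_force: [-0.0, 0.1, -4.2]
opening: 0.434
t: 13.23
tool_pos: [509.9, -81.0, 139.0]
tcp_rot: [0.25, 0.968, -0.01, -0.013]
ft_force: [1.5, 0.2, -2.5]
opening: 0.432
[511.20175745 -80.83009856 139.39804359] yaw y 61.04750639300405 z [-0.02919768 -0.01340942 -0.99948371] 0.43376259416038426
```

View pics/w6.png

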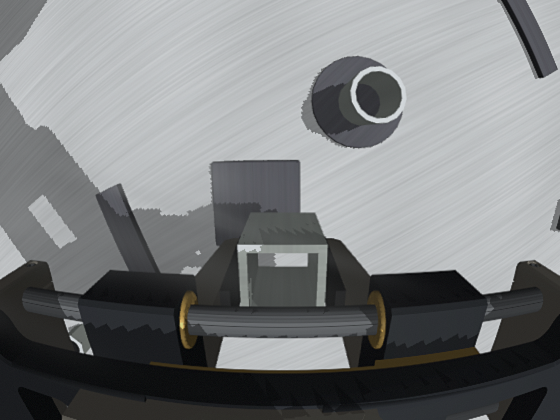

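The square post is held square to the plate (edges parallel in view; post front corners at (238,245) and (327,245), plate at (255,200)). The round post stands at (378,96). Jaw yaw is 61.0° against 61.2° for the plate. Lowering.

```bash
python3 -m jog '[[[-0.018,-0.023,0],0],[[-0.018,-0.023,-0.02],0],[[-0.018,-0.023,-0.05],0],[[-0.018,-0.023,-0.07],0],[[-0.018,-0.023,-0.075],0]]'; python3 -m jog '[[[0,0,0],0],[[0,0,0],0],[[0,0,0],0]]'
```

```text
t: 13.7
tool_pos: [491.8, -103.2, 61.1]
tcp_rot: [0.25, 0.968, -0.01, -0.015]
ft_force: [-0.6, 0.1, -3.1]
opening: 0.435
t: 13.95
tool_pos: [492.8, -103.1, 61.7]
tcp_rot: [0.25, 0.968, -0.01, -0.014]
ft_force: [-0.3, -0.1, -3.1]
opening: 0.434
```

```bash
python3 -m jog '[[[0.001,-0.0005,-0.006],0],[[0.001,-0.0005,-0.011],0],[[0.001,-0.0005,-0.013],0],[[0.001,-0.0005,-0.0135],0],[[0.001,-0.0005,-0.0135],0]]'
```

```text
t: 14.37
tool_pos: [494.3, -103.7, 49.1]
tcp_rot: [0.25, 0.968, -0.01, -0.014]
ft_force: [-1.8, 0.1, 7.5]
opening: 0.436
```

```bash
python3 -m jog '[[[0,0,0],0],[[0,0,0],0],[[0,0,0],0],[[0,0,0],0],[[0,0,0],0]]' 0.0919; python3 -m jog '[[[0,0,0],0],[[0,0,0],0],[[0,0,0.03],0],[[0,0,0.065],0],[[0,0,0.1],0]]';  python3 -m jog '[[[0,0,0.04],0],[[0.03,0,0.08],0],[[0.06,-0.03,0.1],0],[[0.09,-0.06,0.1],0],[[0.1,-0.09,0.1],0]]'; python3 -m jog '[[[0,-0.02,0],0],[[0,-0.03,0],0],[[0,-0.03,0],0],[[0,-0.03,0],0]]'; python3 - <<'E'
from h import *
c=snap('wrist','w7');o=arm.get_obs();Rm=rot(o['tcp_rot']);print(o['tool_pos'],'yaw y',np.degrees(np.arctan2(Rm[1,1],Rm[0,1])),'z',Rm[:,2],o['opening'])
E
```

```text
t: 14.78
tool_pos: [494.4, -103.7, 49.0]
tcp_rot: [0.25, 0.968, -0.01, -0.014]
ft_force: [-0.5, 0.7, 0.7]
opening: 0.775
t: 15.2
tool_pos: [493.5, -103.5, 149.5]
tcp_rot: [0.25, 0.968, -0.01, -0.015]
ft_force: [1.2, 0.2, -0.2]
opening: 1.002
t: 15.62
tool_pos: [597.0, -193.5, 252.4]
tcp_rot: [0.249, 0.968, -0.01, -0.012]
ft_force: [0.1, 0.1, -0.7]
opening: 1.003
t: 15.95
tool_pos: [596.0, -223.0, 251.8]
tcp_rot: [0.249, 0.968, -0.01, -0.013]
ft_force: [0.4, 0.3, -0.1]
opening: 0.998
[ 596.10330184 -222.41915073  251.97730247] yaw y 61.21393686735679 z [-0.02935555 -0.01235968 -0.99949262] 0.9978003276484848
```

View pics/w7.png

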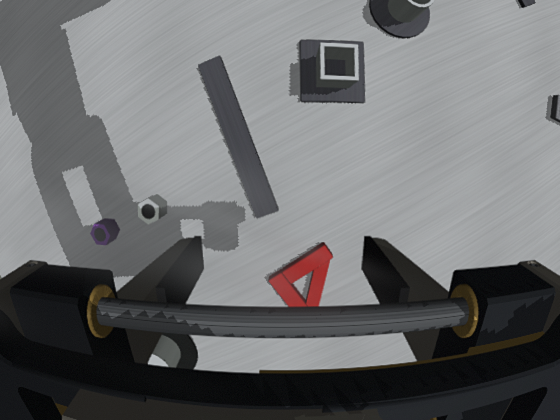

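Both posts stand on their plates (square post ring at (339,62)). The long bar runs from (210,62) to (265,213), the grey nut is at (151,209), and the magnet at (303,275) is untouched. Measuring all of them.

```bash
python3 - <<'E'
from h import *
c=load('w7');P=fcloud(c);g=cv2.cvtColor(c['pixels'],cv2.COLOR_RGB2GRAY)
print('sqpost');top(c,(312,36,54,52),60,78,68)
print('sqplate');top(c,(290,30,85,80),-3,14,8,True,g<85)
print('bar');p=top(c,(190,50,95,175),4.5,18,10,True,g<90)
d=np.linalg.svd(p-p.mean(0),full_matrices=False)[2][0];print('bar axis deg',np.degrees(np.arctan2(d[1],d[0])))
print('nut');top(c,(130,190,42,40),22,38,30)
E
```

```text
sqpost
rect [ 495.5 -107. ] [41.3 41.4] 60.7 circ [ 495.4 -107.5] 28.3 bbox (319, 43, 40, 39) n 148
sqplate
rect [ 493.9 -105.8] [80.3 79.8] 62.1 circ [ 493.9 -105.5] 54.9 bbox (299, 40, 66, 63) n 244
bar
rect [ 509.6 -246.7] [ 31.  208.5] 81.3 circ [ 509.7 -246.3] 104.7 bbox (199, 56, 79, 162) n 346
bar axis deg -8.556301
nut
rect [ 532.8 -390.1] [37.8 30. ] 85.6 circ [ 533.1 -390.1] 18.9 bbox (138, 197, 24, 27) n 71
```

```bash
python3 -m jog '[[[-0.03,-0.01,0],7],[[-0.05,-0.02,-0.02],14],[[-0.06,-0.022,-0.03],20],[[-0.06,-0.022,-0.04],20],[[-0.06,-0.022,-0.04],20]]'; python3 -m jog '[[[0,0,0],0],[[0,0,0],0]]'; python3 - <<'E'
from h import *
c=snap('wrist','w8');o=arm.get_obs();Rm=rot(o['tcp_rot']);print(o['tool_pos'],'yaw y',np.degrees(np.arctan2(Rm[1,1],Rm[0,1])),'z',Rm[:,2])
P=fcloud(c);g=cv2.cvtColor(c['pixels'],cv2.COLOR_RGB2GRAY)
m=((P[...,2]>4.5)&(P[...,2]<18)&(g<90)&(np.abs(P[...,0]-510)<120)&(np.abs(P[...,1]+246)<60)).astype(np.uint8)
m=cv2.morphologyEx(m,cv2.MORPH_OPEN,np.ones((3,3)))
cs,_=cv2.findContours(m,0,1);k=max(cs,key=cv2.contourArea).reshape(-1,2);p=onplane(c,k[:,0],k[:,1],10,True)[:,:2].astype(np.float32)
print(cv2.boundingRect(k),cv2.minAreaRect(p));
E
```

```text
t: 16.42
tool_pos: [534.9, -242.8, 210.4]
tcp_rot: [0.078, 0.997, -0.011, -0.012]
ft_force: [0.1, -0.6, -0.3]
opening: 1.002
t: 16.58
tool_pos: [535.9, -242.0, 210.7]
tcp_rot: [0.079, 0.997, -0.011, -0.012]
ft_force: [-0.4, 0.2, 0.3]
opening: 1.0
[ 535.96243445 -242.26617103  210.87789734] yaw y 80.97966764620942 z [-0.0248171  -0.0202931  -0.99948602]
(265, 77, 28, 161) ((494.93365478515625, -245.41143798828125), (29.420347213745117, 179.6548614501953), 81.08604431152344)
```

Bar centre is (509.8, −247), axis −8.9°, and the jaw yaw of 81.0° is square to it. Descending.

```bash
python3 -m jog '[[[-0.02,-0.005,-0.02],0],[[-0.026,-0.005,-0.05],0],[[-0.026,-0.005,-0.085],0],[[-0.026,-0.005,-0.12],0],[[-0.026,-0.005,-0.125],0]]'; python3 -m jog '[[[0,0,0],0],[[0,0,0],0]]'
```

```text
t: 17.05
tool_pos: [507.7, -245.8, 81.5]
tcp_rot: [0.079, 0.997, -0.01, -0.015]
ft_force: [-1.9, 0.6, -0.3]
opening: 1.0
t: 17.22
tool_pos: [508.2, -245.7, 82.0]
tcp_rot: [0.079, 0.997, -0.01, -0.015]
ft_force: [-0.1, 0.4, 0.2]
opening: 0.999
```

```bash
python3 -m jog '[[[0,0,-0.02],0],[[0,0,-0.04],0],[[0,0,-0.054],0],[[0,0,-0.056],0],[[0,0,-0.056],0]]'; python3 -m jog '[[[0,0,0],0],[[0,0,0],0]]'
```

```text
t: 17.63
tool_pos: [509.1, -246.0, 27.2]
tcp_rot: [0.079, 0.997, -0.01, -0.014]
ft_force: [-0.6, -0.5, -0.3]
opening: 1.001
t: 17.8
tool_pos: [510.6, -246.6, 29.1]
tcp_rot: [0.079, 0.997, -0.011, -0.013]
ft_force: [0.4, -0.1, -0.1]
opening: 1.001
```

```bash
python3 -m jog '[[[-0.0005,-0.0005,-0.005],0],[[-0.0005,-0.0005,-0.009],0],[[-0.0005,-0.0005,-0.009],0],[[-0.0005,-0.0005,-0.009],0]]'; python3 -m jog '[[[0,0,0],0],[[0,0,0],0],[[0,0,0],0],[[0,0,0],0],[[0,0,0],0]]' 0.015 45; python3 -m jog '[[[0,0,0],0],[[0,0,0],0],[[0,0,0],0],[[0,0,0],0],[[0,0,0],0]]'; python3 -m jog '[[[0,0,0],0],[[0,0,0],0],[[0,0,0],0],[[0,0,0],0]]'
```

```text
t: 18.13
tool_pos: [509.9, -247.0, 20.0]
tcp_rot: [0.079, 0.997, -0.01, -0.013]
ft_force: [0.0, 0.6, 0.3]
opening: 1.0
t: 18.55
tool_pos: [509.9, -247.0, 20.0]
tcp_rot: [0.079, 0.997, -0.01, -0.013]
ft_force: [-0.1, 0.4, -0.4]
opening: 0.66
t: 18.97
tool_pos: [509.9, -246.9, 19.9]
tcp_rot: [0.079, 0.997, -0.01, -0.013]
ft_force: [-0.4, 1.2, 0.1]
opening: 0.317
t: 19.3
tool_pos: [509.9, -246.9, 20.0]
tcp_rot: [0.079, 0.997, -0.01, -0.013]
ft_force: [-0.3, 0.6, -0.7]
opening: 0.318
```

```bash
python3 -m jog '[[[0,0,0.02],0],[[0,0,0.05],0],[[0,0,0.085],0],[[0,0,0.12],0],[[0,0,0.14],0]]'; python3 -m jog '[[[0,0.03,0.01],-6],[[0,0.06,0.01],-12],[[0,0.09,0.01],-18],[[0,0.11,0.01],-24],[[0,0.12,0.01],-30]]'; python3 -m jog '[[[0,0.015,0],-6],[[0,0.03,0],-12],[[0,0.04,0],-18],[[0,0.045,0],-24],[[0,0.045,0],-30]]';python3 -m jog '[[[0,0,0],-4],[[0,0,0],-4],[[0,0,0],-4]]'; python3 - <<'E'
from h import *
c=snap('wrist','w9');o=arm.get_obs();Rm=rot(o['tcp_rot']);print(o['tool_pos'],'yaw y',np.degrees(np.arctan2(Rm[1,1],Rm[0,1])),'z',Rm[:,2],o['opening'],o['moment'])
E
```

```text
t: 19.72
tool_pos: [510.6, -247.2, 163.0]
tcp_rot: [0.079, 0.997, -0.011, -0.012]
ft_force: [0.3, -1.2, -3.8]
opening: 0.323
t: 20.13
tool_pos: [509.6, -124.8, 172.5]
tcp_rot: [0.337, 0.941, -0.007, -0.015]
ft_force: [-0.5, -0.1, -5.3]
opening: 0.318
t: 20.55
tool_pos: [508.9, -78.6, 172.0]
tcp_rot: [0.571, 0.821, -0.003, -0.017]
ft_force: [-0.9, -0.4, -4.4]
opening: 0.317
t: 20.8
tool_pos: [508.4, -78.6, 171.6]
tcp_rot: [0.598, 0.801, -0.003, -0.018]
ft_force: [0.4, 0.1, -3.7]
opening: 0.318
[508.57648598 -78.66630697 171.6698239 ] yaw y 16.5734538816526 z [-0.03144196  0.01662541 -0.9993673 ] 0.318664220024731 [-0.06562514  0.00274286  0.03117256]
```

View pics/w9.png

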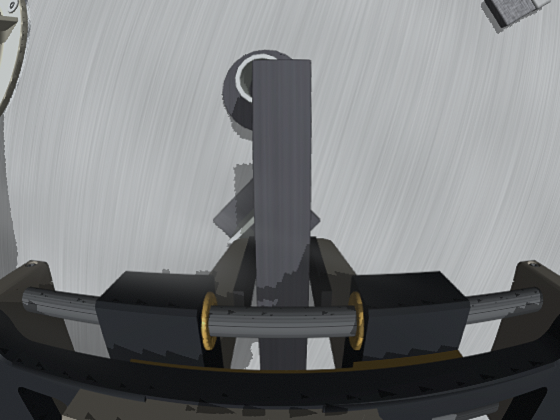

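The bar is held at its middle, with its far end at (282,60) and the round post behind it at (255,80). Checking the bar's level and axis.

```bash
python3 - <<'E'
from h import *
c=load('w9');P=fcloud(c);m=(P[...,2]>135)&(P[...,2]<185);m[:,:250]=0;m[:,314:]=0;m[215:]=0
q=P[m];A=np.c_[q[:,:2]-q[:,:2].mean(0),np.ones(len(q))];s=np.linalg.lstsq(A,q[:,2],rcond=None)[0];print('plane slope x,y',s[:2].round(4),'z at centroid',s[2].round(1),q.mean(0).round(1))
mm=m.astype(np.uint8);cs,_=cv2.findContours(mm,0,1);k=max(cs,key=cv2.contourArea).reshape(-1,2)
u,v=k.T
for z in(s[2],):
    p=onplane(c,u,v,z,True)[:,:2].astype(np.float32);r=cv2.minAreaRect(p);print(r);print(cv2.boxPoints(r).round(1).tolist())
E
```

```text
plane slope x,y [-0.0038  0.0002] z at centroid 162.4 [489.2 -17.7 162.4]
((489.2403869628906, -17.827739715576172), (30.048095703125, 80.07719421386719), 16.784236907958984)
[[463.29998779296875, 16.200000762939453], [486.3999938964844, -60.5], [515.2000122070312, -51.79999923706055], [492.1000061035156, 24.799999237060547]]
```

Bar is level (slope below 0.004), centred at (508.1, −79.6), axis −73.2°. The target is the midpoint between the posts, (476.2, −41.3).

```bash
python3 -m jog '[[[-0.015,0.02,0],0],[[-0.032,0.038,0],-0.5],[[-0.032,0.038,-0.01],-0.5],[[-0.032,0.038,-0.04],-0.5],[[-0.032,0.038,-0.06],-0.5]]'; python3 -m jog '[[[0,0,0],0],[[0,0,0],0],[[0,0,0],0]]'
```

```text
t: 21.27
tool_pos: [476.7, -40.7, 110.8]
tcp_rot: [0.6, 0.8, -0.002, -0.017]
ft_force: [-0.2, 0.4, -5.4]
opening: 0.319
t: 21.52
tool_pos: [477.4, -40.9, 111.4]
tcp_rot: [0.6, 0.8, -0.002, -0.017]
ft_force: [0.3, -0.5, -3.7]
opening: 0.324
```

```bash
python3 -m jog '[[[-0.0005,0,-0.01],0],[[-0.0005,0,-0.018],0],[[-0.0005,0,-0.021],0],[[-0.0005,0,-0.022],0],[[-0.0005,0,-0.022],0]]'; python3 -m jog '[[[0,0,0],0]]'
```

```text
t: 21.93
tool_pos: [476.7, -40.9, 89.1]
tcp_rot: [0.6, 0.8, -0.002, -0.017]
ft_force: [-0.2, 0.7, -4.4]
opening: 0.317
t: 22.02
tool_pos: [476.8, -40.9, 89.2]
tcp_rot: [0.6, 0.8, -0.002, -0.017]
ft_force: [-0.1, 0.2, -4.1]
opening: 0.318
```

```bash
python3 -m jog '[[[0,0,-0.001],0],[[0,0,-0.0015],0],[[0,0,-0.002],0],[[0,0,-0.002],0]]'
```

```text
t: 22.35
tool_pos: [477.1, -40.9, 87.9]
tcp_rot: [0.6, 0.8, -0.002, -0.017]
ft_force: [-1.9, 0.3, 3.8]
opening: 0.318
```

The posts now carry the bar (force change about 8 N). Release, rise and go over to the nut.

```bash
python3 -m jog '[[[0,0,0],0],[[0,0,0],0],[[0,0,0],0],[[0,0,0],0],[[0,0,0],0]]' 0.0919 25; python3 -m jog '[[[0,0,0],0],[[0,0,0],0],[[0,0,0],0],[[0,0,0.02],0],[[0,0,0.06],0]]';  python3 -m jog '[[[0,0,0.04],0],[[0,0,0.08],0],[[0.02,-0.03,0.1],0],[[0.04,-0.06,0.1],0],[[0.06,-0.09,0.1],0]]'; python3 -m jog '[[[0.02,-0.035,0],7],[[0.03,-0.07,0],14],[[0.03,-0.1,0],21],[[0.03,-0.13,0],28],[[0.03,-0.15,0],28]]'; python3 -m jog '[[[0,-0.04,0],0],[[0,-0.05,0],0],[[0,-0.05,0],0],[[0,-0.05,0],0]]'; python3 - <<'E'
from h import *
c=snap('wrist','w10');o=arm.get_obs();Rm=rot(o['tcp_rot']);print(o['tool_pos'],'yaw y',np.degrees(np.arctan2(Rm[1,1],Rm[0,1])),'z',Rm[:,2],o['opening'],o['joint_positions'].round(2))
E
```

```text
t: 22.77
tool_pos: [477.2, -40.9, 87.9]
tcp_rot: [0.6, 0.8, -0.002, -0.017]
ft_force: [-0.9, -0.2, 0.6]
opening: 0.661
t: 23.18
tool_pos: [474.2, -40.7, 145.2]
tcp_rot: [0.6, 0.8, -0.004, -0.02]
ft_force: [-0.1, -0.4, 0.1]
opening: 0.995
t: 23.6
tool_pos: [535.9, -131.8, 247.6]
tcp_rot: [0.599, 0.8, -0.003, -0.018]
ft_force: [1.2, -0.7, -0.7]
opening: 1.007
t: 24.02
tool_pos: [565.6, -284.3, 247.1]
tcp_rot: [0.385, 0.923, -0.008, -0.017]
ft_force: [0.1, -0.3, -0.2]
opening: 0.998
t: 24.35
tool_pos: [565.3, -334.3, 246.7]
tcp_rot: [0.385, 0.923, -0.008, -0.017]
ft_force: [0.2, 0.8, 0.1]
opening: 1.004
[ 565.42808297 -333.53345908  246.7895734 ] yaw y 44.75495514961544 z [-3.72813733e-02 -7.82908627e-04 -9.99304501e-01] 0.9979960975965438 [-0.53  0.41  1.52 -0.02  1.25 -1.3 ]
```

View pics/w10.png

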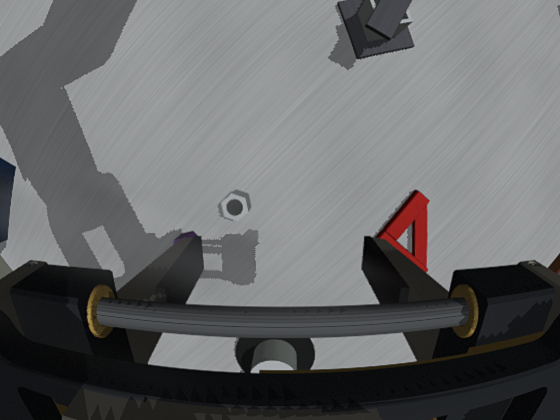

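The grey nut is at (235,207), and the purple one is partly hidden by the left finger at (190,238). Next: nut pose, flat directions and the position of its purple neighbour.

```bash
python3 - <<'E'
from h import *
c=load('w10');P=fcloud(c)
p=top(c,(213,185,44,42),20,38,30)
def hexfit(p):
    from scipy.optimize import least_squares
    b=None
    for a0 in np.radians([0,10,20,30,40,50]):
        n=lambda a:np.array([[np.cos(a+i*np.pi/3),np.sin(a+i*np.pi/3)] for i in range(6)])
        f=least_squares(lambda q:((p-q[:2])@n(q[2]).T).max(1)-15,[*p.mean(0),a0],loss='soft_l1')
        if b is None or f.cost<b.cost:b=f
    return b.x[:2].round(1),np.degrees(b.x[2])%60,round(b.cost,1),len(p)
print('hex',hexfit(p))
c7=load('w7');p=top(c7,(130,190,42,40),20,38,30);print('hex w7',hexfit(p))
t=load('top0');print('purple',onplane(t,429,233,30).round(0))
# hand over the assembled frame, from this view: bar on posts
E
```

```text
rect [ 532.2 -390.9] [36.7 30.6] 85.3 circ [ 532.5 -391. ] 18.3 bbox (221, 191, 29, 30) n 79
hex (array([ 532.3, -390.9]), np.float64(55.48194702670563), np.float64(15.8), 79)
rect [ 533.  -389.8] [38.4 30. ] 84.2 circ [ 532.6 -389.8] 19.2 bbox (138, 197, 25, 27) n 71
hex w7 (array([ 532.9, -389.6]), np.float64(53.17735824845245), np.float64(50.3), 71)
purple [ 523. -474.   30.]
```

Nut centre is (532.4, −390.6), with flats normal at 55°. The purple one is 84 mm away, clear of the fingers. Turn +10.5° and descend.

```bash
python3 -m jog '[[[-0.015,-0.03,-0.01],6],[[-0.033,-0.057,-0.02],10.5],[[-0.033,-0.057,-0.06],10.5],[[-0.033,-0.057,-0.1],10.5],[[-0.033,-0.057,-0.12],10.5]]'; python3 -m jog '[[[0,0,0],0],[[0,0,0],0],[[0,0,-0.02],0],[[0,0,-0.04],0],[[0,0,-0.04],0]]'; python3 -m jog '[[[0,0,0],0],[[0,0,0],0]]'; python3 - <<'E'
from h import *
c=snap('wrist','w11');o=arm.get_obs();Rm=rot(o['tcp_rot']);print(o['tool_pos'],'yaw y',np.degrees(np.arctan2(Rm[1,1],Rm[0,1])),'z',Rm[:,2])
P=fcloud(c);m=((P[...,2]>20)&(P[...,2]<40)&(np.hypot(P[...,0]-532,P[...,1]+390)<25));print(m.sum(),P[m].mean(0))
E
```

```text
t: 24.82
tool_pos: [530.7, -388.0, 123.0]
tcp_rot: [0.299, 0.954, -0.008, -0.018]
ft_force: [-0.3, 0.5, -0.7]
opening: 1.004
t: 25.23
tool_pos: [530.5, -386.7, 82.2]
tcp_rot: [0.298, 0.954, -0.008, -0.019]
ft_force: [-0.9, 0.8, -0.5]
opening: 1.002
t: 25.4
tool_pos: [531.7, -386.8, 84.3]
tcp_rot: [0.298, 0.954, -0.008, -0.018]
ft_force: [0.3, 0.1, 0.2]
opening: 1.0
[ 531.72689472 -386.98515288   84.41574363] yaw y 55.36135919560595 z [-0.0388751  -0.00515333 -0.99923079]
1774 [ 531.70061228 -391.08875441   30.40883893]
```

```bash
python3 -m jog '[[[0,-0.002,-0.02],0],[[0,-0.0038,-0.04],0],[[0,-0.0038,-0.055],0],[[0,-0.0038,-0.06],0],[[0,-0.0038,-0.06],0]]'; python3 -m jog '[[[0,0,0],0],[[0,0,0],0]]'
```

```text
t: 25.87
tool_pos: [531.1, -390.3, 23.6]
tcp_rot: [0.298, 0.954, -0.008, -0.019]
ft_force: [0.6, 0.3, 0.4]
opening: 1.001
t: 26.03
tool_pos: [531.7, -390.6, 24.5]
tcp_rot: [0.298, 0.954, -0.008, -0.018]
ft_force: [0.9, 0.1, -0.4]
opening: 0.998
```

```bash
python3 -m jog '[[[0,0,0],0],[[0,0,0],0],[[0,0,0],0],[[0,0,0],0],[[0,0,0],0]]' 0.015 20; python3 -m jog '[[[0,0,0],0],[[0,0,0],0],[[0,0,0],0],[[0,0,0],0],[[0,0,0],0]]'; python3 -m jog '[[[0,0,0],0],[[0,0,0],0],[[0,0,0],0],[[0,0,0],0]]'; python3 -m jog '[[[0,0,0.03],0],[[0,0,0.07],0],[[0,0,0.11],0],[[0,0,0.15],0],[[0,0,0.18],0]]'; python3 -m jog '[[[0,0.04,0],0],[[0,0.08,0],0],[[0,0.12,0],0],[[0,0.16,0],0],[[0,0.19,0],0]]';python3 -m jog '[[[-0.01,0.04,0],0],[[-0.02,0.07,0],0],[[-0.025,0.1,0],0],[[-0.025,0.11,0],0],[[-0.025,0.11,0],0]]'; python3 - <<'E'
from h import *
c=snap('wrist','w12');o=arm.get_obs();Rm=rot(o['tcp_rot']);print(o['tool_pos'],'yaw y',np.degrees(np.arctan2(Rm[1,1],Rm[0,1])),'z',Rm[:,2],o['opening'])
E
```

```text
t: 26.45
tool_pos: [531.8, -390.6, 24.8]
tcp_rot: [0.298, 0.954, -0.008, -0.018]
ft_force: [1.0, -0.4, 0.0]
opening: 0.658
t: 26.87
tool_pos: [531.8, -390.6, 24.8]
tcp_rot: [0.298, 0.954, -0.008, -0.018]
ft_force: [0.5, -0.1, 0.4]
opening: 0.325
t: 27.2
tool_pos: [531.8, -390.6, 24.8]
tcp_rot: [0.298, 0.954, -0.008, -0.018]
ft_force: [0.3, -0.4, 0.7]
opening: 0.326
t: 27.62
tool_pos: [532.2, -390.9, 208.1]
tcp_rot: [0.298, 0.954, -0.008, -0.017]
ft_force: [1.2, -1.1, -1.2]
opening: 0.328
t: 28.03
tool_pos: [531.5, -198.2, 208.1]
tcp_rot: [0.298, 0.954, -0.008, -0.017]
ft_force: [1.1, -0.2, -0.5]
opening: 0.326
t: 28.45
tool_pos: [506.2, -86.2, 208.2]
tcp_rot: [0.297, 0.955, -0.008, -0.017]
ft_force: [-0.1, 0.3, -1.1]
opening: 0.323
[506.71852194 -87.67267862 208.27783859] yaw y 55.495172796829365 z [-0.03722523 -0.00584787 -0.99928979] 0.32856429333368975
```

View pics/w12.png

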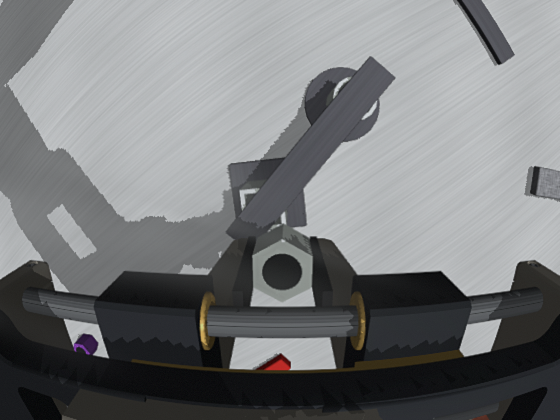

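The nut is held at (282,270), and the bar lies across both posts from (382,67) to (245,230). Measuring the bar's middle and level.

```bash
python3 - <<'E'
from h import *
c=load('w12');P=fcloud(c);g=cv2.cvtColor(c['pixels'],cv2.COLOR_RGB2GRAY)
m=((P[...,2]>72.5)&(P[...,2]<86)&(g<115)).astype(np.uint8);m[:,:222]=0;m[:,400:]=0;m[:50]=0;m[245:]=0
m=cv2.morphologyEx(m,cv2.MORPH_OPEN,np.ones((5,5)))
cs,_=cv2.findContours(m,0,1);k=max(cs,key=cv2.contourArea).reshape(-1,2);p=onplane(c,k[:,0],k[:,1],78,True)[:,:2].astype(np.float32)
r=cv2.minAreaRect(p);print(cv2.boundingRect(k),r,cv2.boxPoints(r).round(1).tolist())
q=P[m>0];A=np.c_[q[:,:2]-q[:,:2].mean(0),np.ones(len(q))];print('slope,z',np.linalg.lstsq(A,q[:,2],rcond=None)[0].round(4))
h=P[255:290,262:303].reshape(-1,3);h=h[(h[:,2]>200)&(h[:,2]<225)];print('nut top',h.mean(0),np.percentile(h[:,2],90))
E
```

```text
(227, 58, 166, 181) ((476.42626953125, -42.331634521484375), (30.821271896362305, 209.64794921875), 16.3909969329834) [[432.1000061035156, 53.900001525878906], [491.20001220703125, -147.1999969482422], [520.7999877929688, -138.5], [461.6000061035156, 62.599998474121094]]
slope,z [2.80000e-03 1.90000e-03 7.87347e+01]
nut top [507.14001085 -88.28866855 214.53422639] 215.29665162168718
```

```bash
python3 -m jog '[[[-0.015,0.025,0],0],[[-0.03,0.046,-0.01],0],[[-0.03,0.0465,-0.04],0],[[-0.03,0.0465,-0.07],0],[[-0.03,0.0465,-0.08],0]]'; python3 -m jog '[[[0,0,0],0],[[0,0,0],0],[[0,0,0],0]]'
```

```text
t: 28.92
tool_pos: [475.2, -42.0, 125.4]
tcp_rot: [0.297, 0.955, -0.009, -0.019]
ft_force: [-0.9, 0.4, -1.3]
opening: 0.328
t: 29.17
tool_pos: [476.2, -42.8, 126.3]
tcp_rot: [0.297, 0.955, -0.009, -0.018]
ft_force: [0.5, 0.0, -1.2]
opening: 0.323
```

```bash
python3 -m jog '[[[0,0.001,-0.01],0],[[0,0.001,-0.018],0],[[0,0.001,-0.021],0],[[0,0.001,-0.022],0],[[0,0.001,-0.022],0]]'; python3 -m jog '[[[0,0,0],0]]'
```

```text
t: 29.58
tool_pos: [476.0, -41.8, 104.0]
tcp_rot: [0.297, 0.955, -0.009, -0.018]
ft_force: [-0.5, -0.4, -0.9]
opening: 0.33
t: 29.67
tool_pos: [476.1, -41.8, 104.1]
tcp_rot: [0.297, 0.955, -0.009, -0.018]
ft_force: [-0.2, -0.0, -1.2]
opening: 0.326
```

```bash
python3 -m jog '[[[0,0,-0.001],0],[[0,0,-0.0015],0],[[0,0,-0.0015],0],[[0,0,-0.0015],0]]'
```

```text
t: 30.0
tool_pos: [476.3, -41.7, 102.7]
tcp_rot: [0.297, 0.955, -0.009, -0.018]
ft_force: [0.6, -0.1, 0.0]
opening: 0.326
```

Light contact, with the nut's weight coming off. Release, rise, retreat and look.

```bash
python3 -m jog '[[[0,0,0],0],[[0,0,0],0],[[0,0,0],0],[[0,0,0],0],[[0,0,0],0]]' 0.0919; python3 -m jog '[[[0,0,0],0],[[0,0,0],0],[[0,0,0],0],[[0,0,0.02],0],[[0,0,0.06],0]]';  python3 -m jog '[[[0,0,0.04],0],[[0,0,0.08],0],[[0.02,-0.02,0.1],0],[[0.04,-0.04,0.1],0],[[0.06,-0.06,0.1],0]]'; python3 -m jog '[[[0.02,-0.035,0],0],[[0.04,-0.06,0],0],[[0.04,-0.06,0],0],[[0.04,-0.06,0],0]]';  python3 - <<'E'
from h import *
snap('wrist','w13');s=snap('scene','s2');o=arm.get_obs();print(o['tool_pos'],o['opening'],o['ft_force'])
im=cv2.imread('pics/s2.png')[130:260,150:330];w=cv2.imread('pics/w13.png')
cv2.imwrite('pics/chk.png',np.vstack([cv2.resize(im,(415,300),interpolation=cv2.INTER_CUBIC),cv2.resize(w,(415,300))]))
E
```

```text
t: 30.42
tool_pos: [476.3, -41.8, 102.7]
tcp_rot: [0.297, 0.955, -0.009, -0.018]
ft_force: [-0.3, -0.1, -0.5]
opening: 0.662
t: 30.83
tool_pos: [473.3, -41.5, 160.0]
tcp_rot: [0.297, 0.955, -0.01, -0.022]
ft_force: [-0.0, 0.6, -0.7]
opening: 0.998
t: 31.25
tool_pos: [535.0, -102.3, 262.3]
tcp_rot: [0.297, 0.955, -0.009, -0.02]
ft_force: [-0.5, -0.3, -0.4]
opening: 1.0
t: 31.58
tool_pos: [575.2, -163.3, 261.7]
tcp_rot: [0.298, 0.954, -0.009, -0.02]
ft_force: [0.0, 0.5, 0.1]
opening: 1.002
[ 574.15396825 -161.66916491  261.8430113 ] 1.001320553359024 [ 0.11430888  0.23982306 -0.62842454]
```

View pics/chk.png

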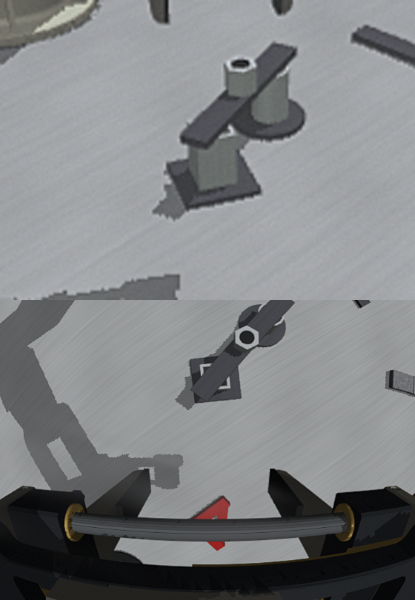

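The frame stands: posts on their plates, bar across both, nut upright mid-bar (crop pixel (240,72)). Final numeric check, bystanders included.

```bash
python3 - <<'E'
from h import *
c=load('w13');P=fcloud(c);g=cv2.cvtColor(c['pixels'],cv2.COLOR_RGB2GRAY)
def blob(zl,zh,z,xy,r,gm):
    m=((P[...,2]>zl)&(P[...,2]<zh)&(np.hypot(P[...,0]-xy[0],P[...,1]-xy[1])<r)&(g<gm)).astype(np.uint8);m[170:]=0
    m=cv2.morphologyEx(m,cv2.MORPH_OPEN,np.ones((3,3)))
    cs,_=cv2.findContours(m,0,1);k=np.vstack([x.reshape(-1,2) for x in cs if cv2.contourArea(x)>60]);p=onplane(c,k[:,0],k[:,1],z,True)[:,:2].astype(np.float32)
    print(cv2.boundingRect(k),cv2.minAreaRect(p),'z',np.median(P[m>0][:,2]).round(1))
print('nut');blob(100,118,108,(476,-42),30,256)
print('bar');blob(72.5,87,78,(476,-42),120,115)
print('plate,sq');blob(3,14,8,(493.6,-103.7),62,100)
t=snap('top','t2');t0=load('top0')
d=np.abs(t['pixels'].astype(int)-t0['pixels']).max(2)
for n,(x,y,w,h) in dict(short=(176,233,24,50),magnet=(330,145,45,45),brush=(145,145,65,52),purple=(420,224,20,20)).items(): print(n,'changed px',(d[y:y+h,x:x+w]>40).sum())
E
```

```text
nut
(317, 36, 32, 35) ((477.5756530761719, -44.31682586669922), (29.962703704833984, 34.999420166015625), 54.62238311767578) z 108.8
bar
(258, 0, 139, 142) ((476.7814025878906, -42.19026184082031), (30.921030044555664, 209.91258239746094), 16.509178161621094) z 78.8
plate,sq
(256, 79, 69, 65) ((493.58837890625, -105.30380249023438), (79.92281341552734, 79.02469635009766), 61.43814468383789) z 8.8
short changed px 0
magnet changed px 353
brush changed px 0
purple changed px 163
```

Nut to bar middle is about 2 mm. The pixel changes at the magnet and purple nut may be the arm's shadow, so I'll check the colour masks and positions.

```bash
python3 - <<'E'
from h import *
for n in('top0','t2'):
    c=load(n);a=cv2.cvtColor(c['pixels'],cv2.COLOR_RGB2HSV)
    m=(((a[...,0]<8)|(a[...,0]>172))&(a[...,1]>140)&(a[...,2]>40)).astype(np.uint8);m[:140]=0;m[200:]=0
    q=((a[...,0]>125)&(a[...,0]<155)&(a[...,1]>80)).astype(np.uint8)
    for z,mm in((16,m),(30,q)):
        v,u=np.nonzero(mm);print(n,len(u),onplane(c,np.median(u),np.median(v),z).round(1) if len(u) else '',(u.min(),u.max(),v.min(),v.max()) if len(u) else '')
E
python3 -m jog '[[[0.04,0.04,0.02],0],[[0.04,0.08,0.02],0],[[0.04,0.12,0.02],0],[[0.04,0.16,0.02],0],[[0.04,0.18,0.02],0]]'; python3 -m jog '[[[0,0.04,0],0],[[0,0.08,0],0],[[0,0.12,0],0],[[0,0.12,0],0],[[0,0.12,0],0]]'
python3 - <<'E'
from h import *
t=snap('top','t3');t0=load('top0');d=np.abs(t['pixels'].astype(int)-t0['pixels']).max(2)
for n,(x,y,w,h) in dict(short=(176,233,24,50),magnet=(330,145,45,45),brush=(145,145,65,52),purple=(420,224,20,20)).items(): print(n,'changed px',(d[y:y+h,x:x+w]>40).sum())
o=arm.get_obs();print(o['t'],o['tool_pos'],o['joint_vel'].round(3))
E
```

```text
top0 418 [ 714.7 -267.9   16. ] (np.int64(338), np.int64(366), np.int64(151), np.int64(181))
top0 240 [204.  -11.5  30. ] (np.int64(0), np.int64(548), np.int64(228), np.int64(419))
t2 150 [ 748.2 -278.2   16. ] (np.int64(350), np.int64(365), np.int64(151), np.int64(167))
t2 64 [ 513.8 -483.5   30. ] (np.int64(425), np.int64(547), np.int64(228), np.int64(364))
t: 32.15
tool_pos: [613.1, 22.8, 282.5]
tcp_rot: [0.296, 0.955, -0.009, -0.02]
ft_force: [-0.1, -0.1, 0.7]
opening: 1.001
t: 32.57
tool_pos: [611.8, 145.6, 282.6]
tcp_rot: [0.293, 0.956, -0.009, -0.021]
ft_force: [0.4, -0.0, 0.7]
opening: 1.004
short changed px 308
magnet changed px 0
brush changed px 1097
purple changed px 0
32.6167 [612.09815855 143.88365663 282.60225606] [-0.041 -0.002  0.003 -0.004  0.001 -0.004]
```

With the arm moved away, the magnet and purple nut match the first image exactly, so that was arm occlusion. The short bar and brush were unchanged in the previous image. Settling, then handing in.

```bash
python3 -m jog '[[[0,0,0],0],[[0,0,0],0],[[0,0,0],0]]'; python3 - <<'E'
from h import *
print(finish_job())
E
```

```text
t: 32.87
tool_pos: [612.0, 142.7, 282.7]
tcp_rot: [0.295, 0.955, -0.009, -0.02]
ft_force: [-0.0, 0.9, -0.7]
opening: 1.0
the job is handed in; nothing more can be done
None
```

The frame is fitted up and handed in at 32.9 s of the 99 s allowed. No verdict came back, so these are my own last measurements.

| Check | Measured | Limit |
|---|---|---|
| Round post from plate centre | about 2.5 mm | 10 mm |
| Square post from plate centre | about 2 mm | 10 mm |
| Square post against plate sides | about 1.5° | 10° |
| Long bar | level (slope below 0.004), top at 78.8 mm (78 mm if seated), centred within about 1 mm of midway between the posts | within 14 mm of the centre line |
| Nut from bar middle | about 2 mm, top at 108.8 mm (108 mm if seated) | 12 mm |

The post readings were taken before the bar and nut went on. After that I only checked the posts by eye in the pictures, where they were still upright.

- **Missed grasp:** the first grasp of the round post failed because I lifted before the fingers had closed. The post stayed upright and the second try held.
- **Top camera disagreement:** it read the square post about 4 mm further in y than the wrist camera did. I used the wrist readings.
- **Bystander check:** in the last full comparison the pixels at the magnet and the purple nut had changed because the arm was in the way. With the arm moved off they matched the first picture exactly. The short bar and brush showed no change in that comparison; in the last picture their pixels had changed, with the arm over that side, and I did not recheck them.

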